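# Free the ratchet pawl of a bonding press with a pry tool and press the phone

### The arm

A 6-joint arm with a two-finger parallel gripper is mounted at the origin on a cart in front of the work surface, level with it; the furniture and walls round the work are solid. World frame = base frame: x ahead of the robot, y to its left, z up, the work surface at z = 0. Lengths are in mm, angles in rad, forces in N, time in s.
With the tool pointing down it reaches from about 350 to 875 mm from the base axis. Payload 4.2 kg.
Tool frame: the origin (TCP) lies between the finger pads; the fingertips stand 14 mm ahead of it and the grasp point (between the pads) lies 5 mm behind it; z points along the fingers, y is the line along which they close (so a half turn about z gives the same grasp; the last joint's range is limited). The gripper opens to 85 mm and grips with 20 to 120 N. Pads are 22 mm wide; open, the fingers measure 114 mm over their backs; the gripper's body (76 mm by 85 mm) begins 54 mm behind the grasp point. The pads swing forward as they close: fully open they stand 13 mm farther back than shut.
Start: joints at [1.539, 0.385, 0.008, 0, -1.194, -0.259], TCP at [179.167, 598.747, 216.612] pointing down, gripper open.
Joint ranges: [-3.14, 3.14], [-1.21, 2.06], [-1.07, 1.41], [-3.16, 2.05], [-2.99, -0.16], [-3.1, 3.1]. Speed limits (rad/s): [2.79, 2.79, 3.14, 3.14, 3.14, 3.14].

### API

Orientations are given as a unit quaternion [x, y, z, w].
In Python, from bench import * gives the robot as it stands.
- The arm moves only by the tool carry_out, never from a script. Its argument "motion" is a list of rows, each a list of 7 numbers: the turn, a rotation vector about the tool's x, y, z in rad, then the shift along the tool's x, y, z in mm, then the opening, from -1 (shut) to 1 (fully open), so that 0 is half open. A call has 1 to 5 rows; each row is the pose to reach, as a shift and turn from the pose commanded when the call began, along the tool's axes at that moment; what a row does not reach only later rows make up. A row lasts 1/8 s, in which the tool goes at most 62.5 mm and 10.7 degrees, less where a joint would pass 70% of its speed; a pose out of reach is approached as far as the arm can. A call with a gripper value outside its range is refused whole. The fingers move at their own pace and stop on an object; the grip force is fixed at half the most. Time passes only in rows, so rows that repeat a pose let the fingers close. It gives the time, the measured TCP pose, the force, the opening and the grip force at its end, in the units of the state.
- read_state(): the state, without advancing time (a new reading comes with each control period).
- get_image(name): name is "side" or "top" or "wrist"; returns a dict with "color" (400x640x3 uint8, blue, green, red), "mtx" (3x3 intrinsics, pixels), "k1" (the pictures are not rectified: a ray, as slopes to the right and down, at radius r is drawn at 1 + k1 r^2 times it, then the intrinsics apply), "position" and "orientation" of the camera in the world. Camera axes: x right, y down, z forward; pixel columns grow to the right and rows downward; lengths in mm; the calibration is good to about 2 mm. A picture is of the moment at which its call begins. There is no depth.
- job_done(): hands the job in; it is judged then, once.
The state is a dict: "clock": time; "joints": joint angles; "joint_vel": joint speeds; "joint_efforts": joint torques, N m; "position": TCP position; "ee_rot": TCP orientation; "contact_force": force on the tool from outside, world axes, zero at the start; "wrist_torque": the same for the moment, N m; "gripper_width": finger opening in mm; "grasp_force": force on a finger pad.
Only numpy, scipy, OpenCV 4.12 (cv2) and the standard library are available. Lean on these libraries where they do the work, as an engineer would, in place of code of your own. Each camera call takes 0.05 s, during which the arm holds its last target. There are 200 camera calls.

### The job

The small blue bonding press holds its weighted ram up on a ratchet, over the red phone that has just got a new taped-on back. With the black pry tool, work one end in under the red pawl and flick the pawl right over onto its back stop, so that the ram sinks onto the phone; then lay the tool down flat on the open desk, clear of the press. With the ram down on the phone, press straight down on the ram's black knob with about 10 N for a good two seconds to set the tape, then let go and leave the ram resting on the phone. Do not force anything: no more than about 10 N with the tool, move the pawl only with the tool, never squeeze the phone with more than 20 N in all (your push plus the ram's weight of some 5 N), and leave the other things on the desk where they are.

Things in the scene. Friction and masses are not known exactly. Their poses are not given: they have to be found in the camera images.
- press: small bench press, blue base fixed to the desk, 215 mm deep (x), 220 mm wide (y), 197 mm tall. Origin: on the desk under the centre of the phone nest; x points to the back of the press (away from the robot at yaw 0), y to its left, z up. Base top 16 mm high. Guide posts, head and damper tube (the tallest part) at the back: x +81 to +117, y -43 to +43 mm.
- nest (a point): centre of the phone nest on top of the press base, 16 mm above the desk; white fences 5 mm high round the phone.
- ram_travel (a joint): how far the weighted ram (0.6 kg: aluminium arm, grey weight disc, black knob, platen) is down from its top, m, growing downward. It starts held on one of the teeth (6 mm apart), 0.010 to 0.034, and rests on the phone at about 0.050. Once free, a damper lets it sink by itself at 13 to 20 mm/s. With 1 N of slide drag, 4 to 6 N of its weight bear on the pawl or the phone.
- knob_neck (a point): foot of the knob's threaded steel neck, on top of the grey weight disc (54 mm across), 126 mm above the desk minus the value of ram_travel; moves with the ram, straight above the middle of the phone. The black mushroom knob (36 mm across, 18 mm high, flat top) is screwed on the neck more or less far: its top stands somewhere 22 to 30 mm above this point, to be found by touch.
- ram: the whole sliding ram; under it the platen, a steel plate with a black rubber pad, 112 x 52 mm. Its origin is the press origin when the ram is at the top and goes down with it (pad underside 74 mm above this origin).
- pawl_angle (a joint): angle of the red pawl about its pivot, rad. About 0 (-0.1 to 0.1): nose in the rack teeth, leaning up and to the left (press +y) at 45 degrees. Growing: nose swings up, over the top (0.785) and to the right onto the back stop (1.75). Let go below 0.7 it falls back into the teeth, past 0.9 to the stop. The ram's load pinches it: 2 to 5 N at 30 mm radius start it.
- pawl: the red pawl: bar 12 mm wide (x +65 to +77 mm in the press frame), 8 mm thick, 60 mm from pivot to rounded nose, a round weight on its upper side. Its frame sits at the pivot and turns with the pawl; at joint value 0 the bar runs along (y, z) = (0.707, 0.707).
- pawl_pivot (a point): centre of the pawl's pivot, at (+71, -104.6, +85) mm in the press frame; axis along press x, hub radius 8.5 mm, bolt head reaching forward to x = +57. The blue standard that carries it stands behind, front face at x = +102, and the back stop pin sticks out at 29 mm right of and 11 mm above the pivot, forward to x = +61.
- pry_point (a point): middle of the opening under the leaning pawl, level with the pivot and 26 mm to its left (press +y), in the pawl's plane. Hub edge 17 mm to its right, tooth tips 16 mm to its left; open to the front and below. A rod along press x, brought in here or a bit lower with its tip 8 to 20 mm past this plane, meets the pawl 14 to 24 mm higher; swung about the pivot at 30 mm radius it lifts the pawl.
- spudger: black nylon pry tool, a rod 140 mm long (its y axis), 10 mm wide, 9 mm high, thinner at both ends; origin at the centre of its underside. Lies on the desk to the right of the press; either end may be used.
- phone: red phone, 138 x 68 x 9 mm, lying back up in the nest of the press, long side along the press x; origin at the centre of its underside.
- phone_test: black phone, 147 x 73 x 9 mm, lying on the desk to the left; a bystander.
- usb_stick: orange USB stick, 54 x 18 x 8 mm; a bystander in front on the right.
- tweezers: steel tweezers, 128 mm long; a bystander to the right of the pry tool.
- pen: blue and white pen, 140 mm long; a bystander on the left.
- mouse: black computer mouse, 134 x 72 x 43 mm; a bystander behind, on the right.
Not all that is in view belongs to the job. What is shaped like the spudger but yellow is not meant.

How it is judged:
By the outcome, as a careful person would: the job done as asked, in the order asked, and still so for the second after the job is handed in, with the robot touching nothing.
It also fails if it takes over 67 s, if anything falls off the work surface, if the arm or the gripper's body presses on something with over 40 N, if the wrist force passes 120 N, or if a joint passes its speed limit or range.

## Working session

There is one attempt and no reset: what is moved stays moved. The work goes in short steps, Python scripts to look and compute and a tool call to move; the robot and the scene stay as the last step left them, time stands still between calls to the robot, and variables do not carry over. Pictures are saved under pics/ and viewed, at most 10 in all, crops included, and the job is handed in when it is done.

Besides the shell and the picture viewer there is one more tool, called after "Emit:" as name(argument=value, ...), one argument or row to a line, values as JSON. carry_out: Moves the arm, as the interface text tells. Its arguments: {"type":"object","properties":{"motion":{"type":"array"}},"required":["motion"]}

```bash
ls; mkdir -p pics; python3 - <<'E'
from bench import *
import cv2
s=read_state();print(s)
for n in("top","side"):
    g=get_image(n);cv2.imwrite(f"pics/{n}0.png",g["color"]);print(n,g["mtx"],g["k1"],g["position"],g["orientation"])
E
```

```text
pics
{'clock': 0.0, 'joints': array([ 1.53861132e+00,  3.85542168e-01,  6.63151694e-03, -5.26396612e-04,
       -1.19400338e+00, -2.58612942e-01]), 'joint_vel': array([ 0.00123974,  0.00037788,  0.0005284 , -0.00058075, -0.00087719,
        0.00022574]), 'joint_efforts': array([-1.08524790e-03, -3.92291486e+01,  1.88408142e+01,  4.18627247e+00,
       -4.48858991e-03, -4.33581704e-06]), 'position': array([178.98872282, 598.17547957, 215.52846982]), 'ee_rot': array([ 9.89433521e-01, -1.44983195e-01, -1.23444875e-04,  1.07971197e-03]), 'contact_force': array([ 0.45363691, -0.92452969,  0.28078416]), 'wrist_torque': array([-0.01298243, -0.02251073, -0.03497216]), 'grasp_force': 0.0, 'gripper_width': 85.57189603849143}
top [[432.67159646   0.         315.91506636]
 [  0.         432.67159646 192.67836239]
 [  0.           0.           1.        ]] 0.03212094249882474 [ 294.19470838   25.70532836 1513.65650395] [ 0.70679404 -0.70387193  0.05237308 -0.0475769 ]
side [[432.28260767   0.         323.40542931]
 [  0.         432.28260767 199.35582579]
 [  0.           0.           1.        ]] -0.019405466898648135 [  324.71556476 -1244.71483031   770.33482806] [ 0.85293948 -0.05829427  0.04155027 -0.51707795]
```

View pics/top0.png

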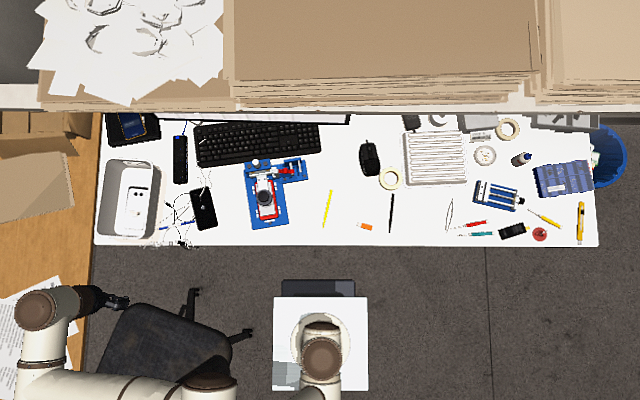

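View pics/side0.png

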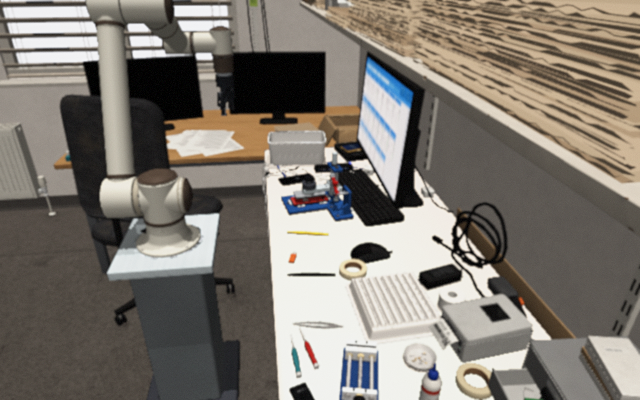

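```bash
cat > h.py <<'E'
from bench import *
import cv2,numpy as np
from scipy.spatial.transform import Rotation as R
def ray(g,uv):
    uv=np.array(uv,float).reshape(-1,1,2)
    p=cv2.undistortPoints(uv,g["mtx"],np.array([g["k1"],0,0,0,0.]),None,None)[:,0] 
    d=np.c_[p,np.ones(len(p))]
    return g["position"],R.from_quat(g["orientation"]).apply(d)
def onz(g,uv,z):
    o,d=ray(g,uv); return o+d*((z-o[2])/d[:,2])[:,None]
def proj(g,P):
    c=R.from_quat(g["orientation"]).inv().apply(np.atleast_2d(P)-g["position"])
    return cv2.projectPoints(c,np.zeros(3),np.zeros(3),g["mtx"],np.array([g["k1"],0,0,0,0.]))[0][:,0]
def comps(m,amin=20):
    for c in cv2.findContours(m.astype(np.uint8),cv2.RETR_EXTERNAL,cv2.CHAIN_APPROX_NONE)[0]:
        if cv2.contourArea(c)>=amin: yield c
E
python3 - <<'E'
from h import *
g=get_image("top");im=g["color"];hsv=cv2.cvtColor(im,cv2.COLOR_BGR2HSV)
H,S,V=[hsv[...,i].astype(int) for i in range(3)]
def rep(name,m,z,roi):
    mm=np.zeros(m.shape,bool);a,b,c,d=roi;mm[b:d,a:c]=m[b:d,a:c]
    for c in comps(mm,15):
        r=cv2.minAreaRect(c);box=onz(g,cv2.boxPoints(r),z);cen=onz(g,[r[0]],z)[0]
        e=[box[1]-box[0],box[2]-box[1]];l=max(e,key=np.linalg.norm)
        print(name,np.round(r[0],1),cen.round(),[round(np.linalg.norm(x)) for x in e],"yaw",round(np.degrees(np.arctan2(l[1],l[0])),1))
rep("blue",(abs(H-108)<14)&(S>130),16,(235,150,315,235))
rep("red",((H<8)|(H>172))&(S>130),25,(235,150,315,235))
rep("black",V<70,5,(375,180,410,245))
rep("yellow",(abs(H-27)<8)&(S>120),5,(310,180,345,240))
rep("orange",(abs(H-12)<8)&(S>120),5,(350,215,380,240))
cv2.imwrite("pics/crop1.png",cv2.resize(im[140:250,225:405],None,fx=4.4,fy=4.4,interpolation=cv2.INTER_CUBIC))
w=get_image("wrist");cv2.imwrite("pics/w0.png",w["color"]);s=read_state()
Rt=R.from_quat(s["ee_rot"]);print("cam in tool",Rt.inv().apply(w["position"]-s["position"]),(Rt.inv()*R.from_quat(w["orientation"])).as_matrix().round(2),w["mtx"][0,0])
E
```

```text
blue [277.8 190.9] [513. 149.  16.] [219, 242] yaw -171.1
red [268.5 199.5] [482. 180.  25.] [59, 136] yaw -179.1
red [286.  170.5] [584. 121.  25.] [49, 18] yaw -89.7
black [390.7 213. ] [ 439. -246.    5.] [135, 7] yaw -7.2
yellow [326.8 208.4] [453. -22.   5.] [133, 8] yaw -12.0
orange [366.3 226.2] [ 392. -160.    5.] [16, 36] yaw -103.8
cam in tool [  78.48835906   -0.85533813 -156.30575516] [[ 0.   -0.95 -0.3 ]
 [ 1.   -0.    0.  ]
 [-0.   -0.3   0.95]] 277.9707889656502
```

View pics/crop1.png

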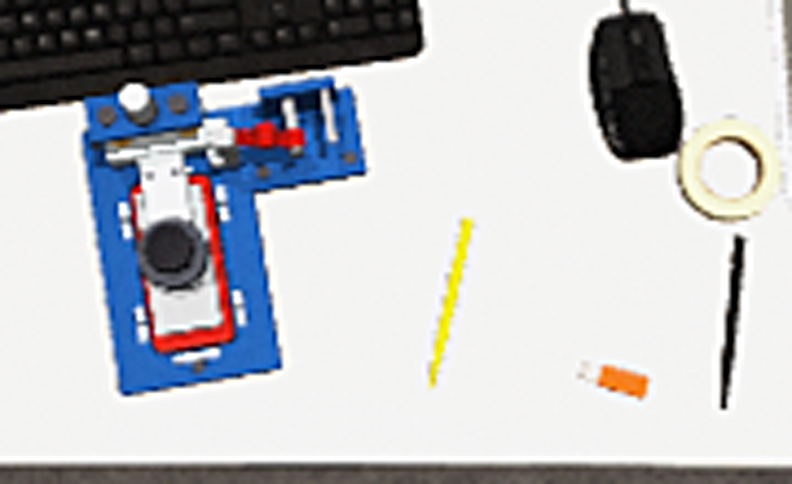

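The top view shows the blue press at about (267,200), with its x axis turned about +9°. The black spudger is at (391,213), yaw about -7°. The yellow decoy is at (327,208). I'll go above the spudger, turning half round on the way so the camera ends up on the robot side.

Emit:
carry_out(
  motion=[
    [0,0,0.18,40,43,-8,1],
    [0,0,0.36,80,86,-16,1],
    [0,0,0.54,120,130,-24,1],
    [0,0,0.72,160,173,-32,1],
    [0,0,0.9,200,217,-40,1],
  ],
)

```text
clock: 0.82
position: [309.0, 331.6, 256.9]
ee_rot: [0.826, -0.563, 0.0, -0.0]
contact_force: [1.0, 0.3, 0.6]
gripper_width: 85.4
grasp_force: 0.0
```

```bash
cat >> h.py <<'E'
def goal(pos,phi,q=None):
    """turn about tool z and shift (tool axes) from the measured pose to pos with tool x at world heading phi (deg), tool down"""
    s=read_state();r=R.from_quat(s["ee_rot"])
    x=np.array([np.cos(np.radians(phi)),np.sin(np.radians(phi)),0]);z=np.array([0,0,-1.]);t=R.from_matrix(np.c_[x,np.cross(z,x),z])
    print("at",s["position"].round(1),"t",s["clock"],"F",s["contact_force"].round(1),"w",round(s["gripper_width"],1),"turn",(r.inv()*t).as_rotvec().round(3),"shift",r.inv().apply(np.array(pos)-s["position"]).round(1))
E
python3 -c "
from h import *
goal((439,-246,220),173)"
```

```text
at [309.  331.6 256.9] t 0.825 F [1.  0.3 0.6] w 85.4 turn [-0.     0.     2.068] shift [585.1  90.4  36.8]
```

Emit:
carry_out(
  motion=[
    [0,0,0.18,58,9,3,1],
    [0,0,0.36,116,18,6,1],
    [0,0,0.54,174,27,9,1],
    [0,0,0.72,232,36,12,1],
    [0,0,0.9,290,45,15,1],
  ],
)

```text
clock: 1.45
position: [374.3, 45.7, 241.9]
ee_rot: [-0.499, 0.866, 0.0, 0.001]
contact_force: [0.1, 0.6, 0.1]
gripper_width: 85.3
grasp_force: 0.0
```

```bash
python3 -c "
from h import *
goal((439,-246,200),173)"
```

```text
at [374.3  45.7 241.9] t 1.45 F [0.1 0.6 0.1] w 85.3 turn [0.000e+00 1.000e-03 1.168e+00] shift [ 220.  -202.2   41.7]
```

Emit:
carry_out(
  motion=[
    [0,0,0.18,44,-40,8,0.2],
    [0,0,0.36,88,-80,16,0.2],
    [0,0,0.54,132,-120,24,0.2],
    [0,0,0.72,176,-161,32,0.2],
    [0,0,0.9,220,-202,42,0.2],
  ],
)

```text
clock: 2.08
position: [440.6, -246.0, 199.5]
ee_rot: [-0.072, 0.997, -0.0, 0.0]
contact_force: [1.5, 1.6, 0.7]
gripper_width: 51.3
grasp_force: 0.0
```

Emit:
carry_out(
  motion=[
    [0,0,0.14,0,0,0,0],
    [0,0,0.27,0,0,0,0],
    [0,0,0.27,0,0,0,0],
  ],
)

```text
clock: 2.45
position: [440.1, -244.0, 199.4]
ee_rot: [0.059, 0.998, 0.0, -0.0]
contact_force: [0.7, 0.0, -0.0]
gripper_width: 42.9
grasp_force: 0.0
```

```bash
python3 - <<'E'
from h import *
g=get_image("wrist");im=g["color"];cv2.imwrite("pics/w1.png",im)
for c in comps(im.max(2)<70,300):
    r=cv2.minAreaRect(c);b=onz(g,cv2.boxPoints(r),5);e=[b[1]-b[0],b[2]-b[1]];l=max(e,key=np.linalg.norm)
    print(np.round(r[0]),np.round(r[1]),onz(g,[r[0]],5).round(1),[np.linalg.norm(v).round() for v in e],np.degrees(np.arctan2(l[1],l[0])).round(1))
goal((439,-246,16.5),173)
E
```

```text
[ 47. 328.] [25. 48.] [[ 641.9 -721.4    5. ]] [np.float64(112.0), np.float64(40.0)] 118.3
[  2. 296.] [42. 24.] [[ 575.1 -774.2    5. ]] [np.float64(55.0), np.float64(65.0)] 9.0
[320. 311.] [176. 639.] [[ 651.1 -269.5    5. ]] [np.float64(926.0), np.float64(398.0)] 83.3
[ 68. 248.] [120.  59.] [[ 504.9 -622.6    5. ]] [np.float64(107.0), np.float64(176.0)] 76.0
[ 12. 164.] [32. 47.] [[ 375.9 -653.9    5. ]] [np.float64(78.0), np.float64(38.0)] 107.8
[630. 173.] [ 13. 103.] [[486.2 174.8   5. ]] [np.float64(148.0), np.float64(19.0)] -171.0
[317. 170.] [105.   6.] [[ 434.9 -246.9    5. ]] [np.float64(7.0), np.float64(137.0)] -6.8
[586. 186.] [ 53. 201.] [[497.2 112.5   5. ]] [np.float64(255.0), np.float64(80.0)] 157.3
[320.  63.] [126. 639.] [[ 309.8 -228.8    5. ]] [np.float64(743.0), np.float64(149.0)] 83.2
at [ 440.2 -243.8  199.5] t 2.5 F [0.6 0.4 0.7] w 42.5 turn [ 0.    -0.     0.005] shift [  0.8  -2.4 183. ]
```

View pics/w1.png

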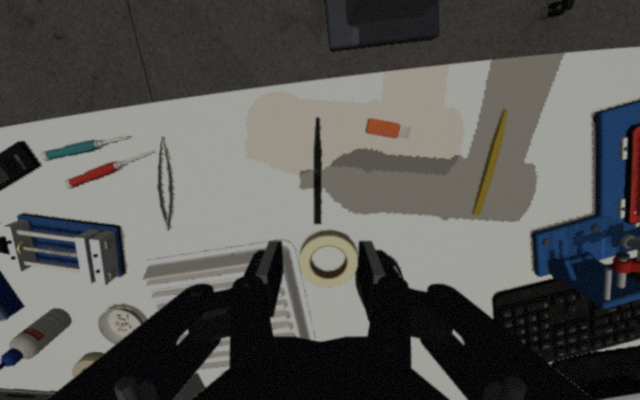

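The spudger is centred at image (317,170), which is world (436,-247), yaw -7°. I'll grip it 12 mm on the robot side of its centre.

Emit:
carry_out(
  motion=[
    [0,0,0,6,-2,55,0],
    [0,0,0,12,-3,110,0],
    [0,0,0,16,-4,155,0],
    [0,0,0,16,-4,177,0],
    [0,0,0,16,-4,183,0],
  ],
)

```text
clock: 3.12
position: [423.2, -245.4, 15.5]
ee_rot: [0.059, 0.998, 0.0, -0.001]
contact_force: [0.0, 0.3, 1.0]
gripper_width: 43.0
grasp_force: 0.0
```

Emit:
carry_out(
  motion=[
    [0,0,0,0,0,0,-0.5],
    [0,0,0,0,0,0,-1],
    [0,0,0,0,0,0,-1],
    [0,0,0,0,0,0,-1],
    [0,0,0,0,0,0,-1],
  ],
)

```text
clock: 3.75
position: [424.1, -245.9, 16.9]
ee_rot: [0.06, 0.998, -0.0, 0.0]
contact_force: [-0.4, -0.6, 0.5]
gripper_width: -0.2
grasp_force: 0.0
```

The fingers shut on nothing. Lifting to look.

Emit:
carry_out(
  motion=[
    [0,0,0,0,0,-50,-1],
    [0,0,0,0,0,-80,0],
    [0,0,0,0,0,-80,0],
    [0,0,0,0,0,-80,0],
  ],
)

```text
clock: 4.25
position: [423.3, -245.6, 96.0]
ee_rot: [0.06, 0.998, 0.0, -0.001]
contact_force: [-0.6, -0.3, 0.4]
gripper_width: 42.9
grasp_force: 0.0
```

```bash
python3 - <<'E'
from h import *
g=get_image("wrist");im=g["color"];cv2.imwrite("pics/w2.png",im)
s=read_state();print(s["position"],proj(g,s["position"]+[0,0,-14]),proj(g,[s["position"][0],s["position"][1],5]),s["gripper_width"])
E
```

```text
[ 423.03853023 -245.57365168   95.60829047] [[319.22488511 231.19460665]] [[319.50947624 197.63778047]] 42.469439441530824
```

View pics/w2.png

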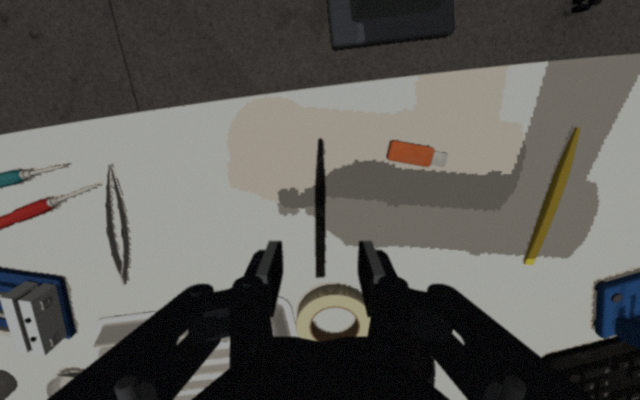

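```bash
python3 - <<'E'
from h import *
g=get_image("wrist");im=g["color"]
m=np.zeros(im.shape[:2],bool);m[130:285,300:345]=im[130:285,300:345].max(2)<60
for c in comps(m,100):
    r=cv2.minAreaRect(c);b=onz(g,cv2.boxPoints(r),5);print(r,onz(g,[r[0]],5).round(1),b.round(1).tolist())
t=get_image("top");i2=t["color"]
m=np.zeros(i2.shape[:2],bool);m[180:245,375:410]=i2[180:245,375:410].max(2)<70
for c in comps(m,15):
    r=cv2.minAreaRect(c);print(r,onz(t,[r[0]],5).round(1))
# closeup of w1/w2 crops
a=cv2.imread("pics/w2.png")[130:290,240:400];cv2.imwrite("pics/c2.png",cv2.resize(a,None,fx=3.7,fy=3.7))
E
```

```text
((320.0, 208.0), (136.0, 10.0), 90.0) [[ 432.8 -246.3    5. ]] [[369.8, -243.1, 5.0], [370.8, -234.4, 5.0], [506.5, -250.0, 5.0], [505.3, -260.1, 5.0]]
((395.51727294921875, 217.79310607910156), (21.540658950805664, 22.654830932617188), 68.19859313964844) [[ 421.7 -262.6    5. ]]
```

View pics/c2.png

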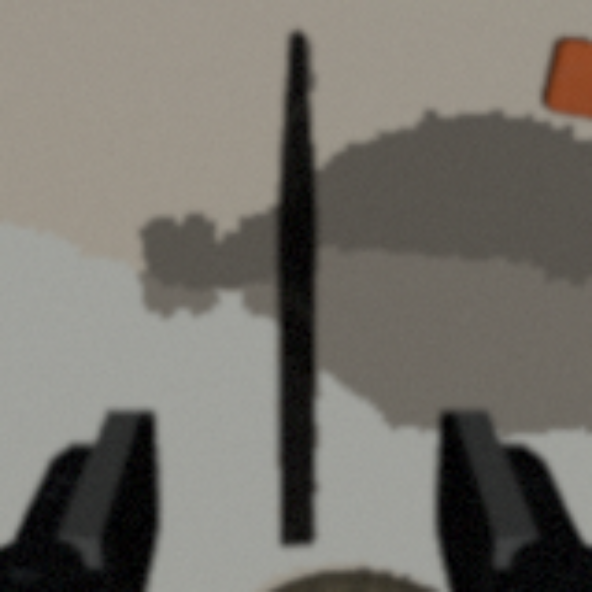

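Emit:
carry_out(
  motion=[
    [0,0,0,0,0,50,-0.4],
    [0,0,0,0,0,75,-0.4],
    [0,0,0,0,0,81,-0.4],
    [0,0,0,0,0,82,-0.4],
    [0,0,0,0,0,82,-0.4],
  ],
)

```text
clock: 5.03
position: [424.7, -246.0, 15.4]
ee_rot: [0.059, 0.998, -0.0, 0.001]
contact_force: [0.5, 0.0, -0.1]
gripper_width: 25.7
grasp_force: 0.0
```

Emit:
carry_out(
  motion=[
    [0,0,0,0,0,1,-0.4],
    [0,0,0,0,0,1,-0.4],
  ],
)

```text
clock: 5.28
position: [424.3, -245.9, 14.2]
ee_rot: [0.06, 0.998, -0.0, 0.001]
contact_force: [-0.9, -1.0, 0.7]
gripper_width: 25.3
grasp_force: 0.0
```

Emit:
carry_out(
  motion=[
    [0,0,0,0,0,1,-0.4],
    [0,0,0,0,0,1,-0.4],
  ],
)

```text
clock: 5.52
position: [423.9, -245.9, 12.7]
ee_rot: [0.06, 0.998, -0.0, 0.0]
contact_force: [0.4, 0.3, 0.2]
gripper_width: 25.3
grasp_force: 0.0
```

```bash
python3 - <<'E'
from h import *
g=get_image("wrist");cv2.imwrite("pics/c3.png",cv2.resize(g["color"][100:400,160:480],(640,600)));print(read_state()["contact_force"],read_state()["position"])
E
```

```text
[-0.66595412  0.17037387 -0.65276278] [ 423.95480794 -245.85476804   12.65519911]
```

View pics/c3.png

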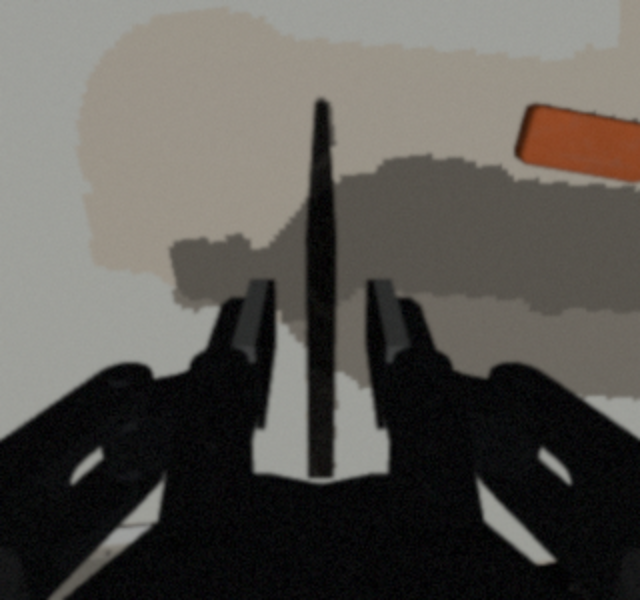

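The tips straddle the rod without touching the desk, so I'll go a bit lower and close.

Emit:
carry_out(
  motion=[
    [0,0,0,0,0,1,-0.4],
    [0,0,0,0,0,2,-0.5],
    [0,0,0,0,0,2,-0.6],
    [0,0,0,0,0,2,-0.7],
  ],
)

```text
clock: 6.08
position: [423.9, -245.8, 10.6]
ee_rot: [0.06, 0.998, -0.0, -0.0]
contact_force: [-0.8, -1.0, -0.1]
gripper_width: 13.0
grasp_force: 0.0
```

Emit:
carry_out(
  motion=[
    [0,0,0,0,0,0,-0.8],
    [0,0,0,0,0,0,-0.9],
    [0,0,0,0,0,0,-1],
    [0,0,0,0,0,0,-1],
  ],
)

```text
clock: 6.58
position: [424.0, -245.8, 10.6]
ee_rot: [0.06, 0.998, -0.0, 0.0]
contact_force: [-0.8, -0.3, -0.2]
gripper_width: 0.1
grasp_force: 0.0
```

Emit:
carry_out(
  motion=[
    [0,0,0,0,0,0,-0.5],
    [0,0,0,0,0,0,-0.5],
    [0,0,0,0,0,2,-0.5],
    [0,0,0,0,0,2,-0.5],
  ],
)

```text
clock: 7.08
position: [423.8, -245.8, 8.4]
ee_rot: [0.06, 0.998, 0.0, -0.0]
contact_force: [0.3, 0.5, -0.2]
gripper_width: 21.7
grasp_force: 0.0
```

Emit:
carry_out(
  motion=[
    [0,0,0,0,0,1,-0.5],
    [0,0,0,0,0,2,-0.5],
    [0,0,0,0,0,2,-0.5],
  ],
)

```text
clock: 7.45
position: [423.9, -245.8, 6.5]
ee_rot: [0.06, 0.998, 0.0, -0.0]
contact_force: [0.3, -0.2, 0.8]
gripper_width: 21.2
grasp_force: 0.0
```

```bash
python3 - <<'E'
from h import *
g=get_image("side");s=read_state();print(s["position"],s["contact_force"],proj(g,s["position"]),proj(g,[433,-246,0]))
u,v=proj(g,s["position"])[0].astype(int)
cv2.imwrite("pics/s3.png",cv2.resize(g["color"][v-55:v+35,u-60:u+60],(800,600),interpolation=cv2.INTER_CUBIC))
E
```

```text
[ 423.93823351 -245.83392814    6.57483208] [-0.45376187 -0.21544748 -0.68993885] [[305.26894052 273.73883406]] [[308.4221929  275.36496882]]
```

View pics/s3.png

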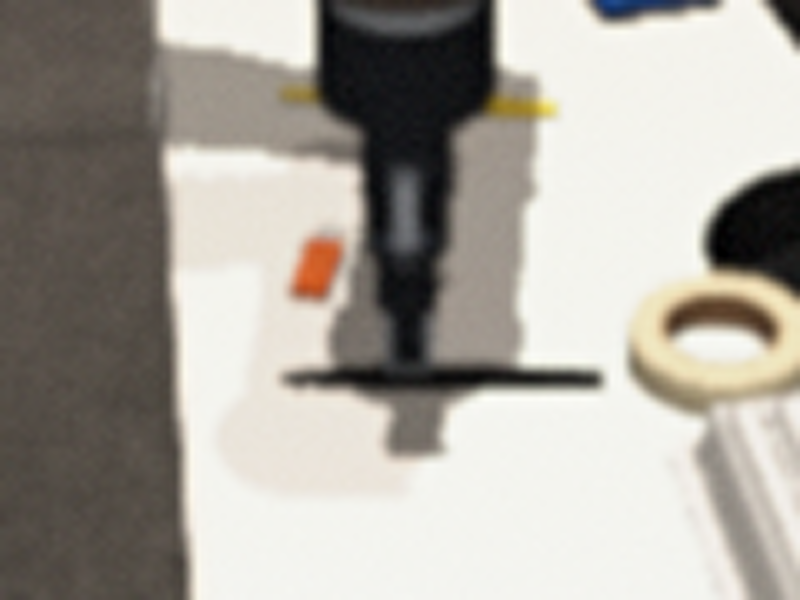

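Emit:
carry_out(
  motion=[
    [0,0,0,0,0,1,-0.5],
    [0,0,0,0,0,2,-0.5],
    [0,0,0,0,0,2,-0.5],
  ],
)

```text
clock: 7.88
position: [423.9, -245.8, 4.5]
ee_rot: [0.06, 0.998, 0.0, -0.0]
contact_force: [-0.3, 0.0, 0.5]
gripper_width: 21.3
grasp_force: 0.0
```

Emit:
carry_out(
  motion=[
    [0,0,0,0,0,1,-0.5],
    [0,0,0,0,0,1,-0.5],
  ],
)

```text
clock: 8.12
position: [423.9, -245.8, 3.5]
ee_rot: [0.06, 0.998, 0.0, -0.0]
contact_force: [0.7, -0.7, -0.8]
gripper_width: 21.4
grasp_force: 0.0
```

Emit:
carry_out(
  motion=[
    [0,0,0,0,0,1,-0.5],
    [0,0,0,0,0,1,-0.5],
  ],
)

```text
clock: 8.38
position: [423.9, -245.8, 2.5]
ee_rot: [0.06, 0.998, 0.0, -0.0]
contact_force: [0.5, 0.0, 0.1]
gripper_width: 21.4
grasp_force: 0.0
```

Emit:
carry_out(
  motion=[
    [0,0,0,0,0,1,-0.5],
    [0,0,0,0,0,2,-0.5],
    [0,0,0,0,0,2,-0.5],
  ],
)

```text
clock: 8.75
position: [423.9, -245.8, 0.5]
ee_rot: [0.06, 0.998, 0.0, -0.0]
contact_force: [0.6, -0.3, 0.3]
gripper_width: 21.2
grasp_force: 0.0
```

Emit:
carry_out(
  motion=[
    [0,0,0,0,0,1,-0.5],
    [0,0,0,0,0,1,-0.5],
  ],
)

```text
clock: 9.0
position: [423.9, -245.8, -0.5]
ee_rot: [0.06, 0.998, 0.0, -0.0]
contact_force: [1.5, -0.3, -0.3]
gripper_width: 21.5
grasp_force: 0.0
```

Emit:
carry_out(
  motion=[
    [0,0,0,0,0,1,-0.5],
    [0,0,0,0,0,1,-0.5],
  ],
)

```text
clock: 9.25
position: [423.9, -245.8, -1.5]
ee_rot: [0.06, 0.998, 0.0, -0.0]
contact_force: [-0.3, 0.0, 0.5]
gripper_width: 21.2
grasp_force: 0.0
```

Emit:
carry_out(
  motion=[
    [0,0,0,0,0,0,-0.7],
    [0,0,0,0,0,0,-0.9],
    [0,0,0,0,0,0,-1],
    [0,0,0,0,0,0,-1],
  ],
)

```text
clock: 9.75
position: [424.0, -245.8, -1.4]
ee_rot: [0.06, 0.998, 0.0, 0.0]
contact_force: [-0.5, 0.4, -0.5]
gripper_width: 0.1
grasp_force: 0.0
```

The tip rows and separation in the earlier wrist picture put the fingertips about 15 mm behind the reported TCP. I'll open and keep descending until touch.

Emit:
carry_out(
  motion=[
    [0,0,0,0,0,0,-0.4],
    [0,0,0,0,0,0,-0.4],
    [0,0,0,0,0,2,-0.4],
    [0,0,0,0,0,4,-0.4],
    [0,0,0,0,0,4,-0.4],
  ],
)

```text
clock: 10.38
position: [423.7, -245.8, -5.6]
ee_rot: [0.06, 0.998, 0.0, -0.0]
contact_force: [-0.4, 0.4, 0.5]
gripper_width: 25.8
grasp_force: 0.0
```

Emit:
carry_out(
  motion=[
    [0,0,0,0,0,1,-0.4],
    [0,0,0,0,0,2,-0.4],
    [0,0,0,0,0,2,-0.4],
  ],
)

```text
clock: 10.75
position: [423.9, -245.8, -7.5]
ee_rot: [0.06, 0.998, 0.0, -0.0]
contact_force: [0.7, -0.4, 0.5]
gripper_width: 25.4
grasp_force: 0.0
```

Emit:
carry_out(
  motion=[
    [0,0,0,0,0,1,-0.4],
    [0,0,0,0,0,2,-0.4],
    [0,0,0,0,0,2,-0.4],
  ],
)

```text
clock: 11.12
position: [423.9, -245.8, -9.5]
ee_rot: [0.06, 0.998, 0.0, -0.0]
contact_force: [0.6, -0.3, 0.1]
gripper_width: 25.6
grasp_force: 0.0
```

Emit:
carry_out(
  motion=[
    [0,0,0,0,0,1,-0.4],
    [0,0,0,0,0,1,-0.4],
  ],
)

```text
clock: 11.38
position: [423.9, -245.8, -10.5]
ee_rot: [0.06, 0.998, 0.0, -0.0]
contact_force: [-0.1, 0.4, 0.5]
gripper_width: 25.8
grasp_force: 0.0
```

Emit:
carry_out(
  motion=[
    [0,0,0,0,0,1,-0.4],
    [0,0,0,0,0,1,-0.4],
  ],
)

```text
clock: 11.62
position: [423.9, -245.8, -11.5]
ee_rot: [0.06, 0.998, 0.0, -0.0]
contact_force: [0.8, -0.1, -1.1]
gripper_width: 25.5
grasp_force: 0.0
```

Emit:
carry_out(
  motion=[
    [0,0,0,0,0,0,-0.6],
    [0,0,0,0,0,0,-0.75],
    [0,0,0,0,0,0,-0.9],
    [0,0,0,0,0,0,-1],
    [0,0,0,0,0,0,-1],
  ],
)

```text
clock: 12.25
position: [423.9, -245.9, -11.3]
ee_rot: [0.06, 0.998, -0.0, 0.0]
contact_force: [-0.1, 0.9, 2.8]
gripper_width: 7.3
grasp_force: 60.1
```

```bash
python3 - <<'E'
from h import *
g=get_image("side");s=read_state();print(s["gripper_width"],s["grasp_force"])
u,v=proj(g,[424,-246,5])[0].astype(int)
a=g["color"][v-45:v+25,u-45:u+45];a=cv2.resize(a,(400,311),interpolation=cv2.INTER_CUBIC)
w=get_image("wrist")["color"][120:320,200:440]
w=cv2.resize(w,(373,311),interpolation=cv2.INTER_CUBIC)
cv2.imwrite("pics/s4.png",np.hstack([a,w]))
E
```

```text
7.274363503526641 60.11132354848087
```

```bash
python3 - <<'E'
from h import *
g=get_image("top");im=cv2.imread("pics/top0.png");hsv=cv2.cvtColor(im,cv2.COLOR_BGR2HSV)
H,S,V=[hsv[...,i].astype(int) for i in range(3)]
m=np.zeros(H.shape,bool);m[150:235,235:315]=((abs(H-108)<14)&(S>130))[150:235,235:315]
c=max(comps(m,50),key=cv2.contourArea)
p=cv2.approxPolyDP(c,3,True)[:,0]
for a in p: print(a,onz(g,[a],16)[0].round())
# edges by line fit
P=onz(g,c[:,0].astype(float),16)
def fit(sel):
    v=cv2.fitLine(c[sel,0].astype(np.float32),cv2.DIST_HUBER,0,.01,.01).ravel();return v
u=c[:,0]
left=(u[:,0]<255)&(u[:,1]>178)&(u[:,1]<224);front=(u[:,1]>222)&(u[:,0]>256)&(u[:,0]<286);right=(u[:,0]>283)&(u[:,1]>190)&(u[:,1]<220)
L=[fit(s) for s in(left,front,right)]
def isec(a,b):
    t=np.linalg.solve(np.c_[a[:2],-b[:2]],b[2:]-a[2:]);return a[2:]+t[0]*a[:2]
FL=onz(g,[isec(L[0],L[1])],16)[0];FR=onz(g,[isec(L[2],L[1])],16)[0]
d=FL-FR;yaw=np.degrees(np.arctan2(-d[0],d[1]));print("FL",FL.round(1),"FR",FR.round(1),np.linalg.norm(d),"yaw front",yaw)
for l in(L[0],L[2]):
    q=onz(g,[l[2:]+l[:2]*15,l[2:]-l[:2]*15],16);e=q[0]-q[1];e*=np.sign(e[0]);print("side yaw",np.degrees(np.arctan2(e[1],e[0])))
red=np.zeros(H.shape,bool);red[160:182,270:305]=(((H<8)|(H>172))&(S>130))[160:182,270:305]
for c in comps(red,10):
    r=cv2.minAreaRect(c);print("pawl",onz(g,cv2.boxPoints(r),106).round(1).tolist())
s=read_state();goal((430,0,200),189)
E
```

```text
[304 160] [624.  58.  16.]
[289 159] [627. 111.  16.]
[271 166] [602. 175.  16.]
[269 158] [630. 182.  16.]
[261 159] [627. 210.  16.]
[257 169] [591. 223.  16.]
[251 161] [619. 245.  16.]
[244 162] [616. 270.  16.]
[253 229] [380. 232.  16.]
[288 223] [401. 112.  16.]
[282 183] [541. 135.  16.]
[307 179] [556.  47.  16.]
FL [380.7 233.6  16. ] FR [400.9 112.9  16. ] 122.4147587351849 yaw front 9.52938504822099
side yaw 10.048153002997031
side yaw 9.292288937129612
pawl [[576.6, 139.0, 106.0], [576.9, 92.7, 106.0], [560.1, 92.5, 106.0], [559.8, 138.7, 106.0]]
at [ 423.9 -245.9  -11.3] t 12.4 F [-0.9  0.8  2.3] w 7.0 turn [-0.     0.    -0.276] shift [  23.2  244.8 -211.3]
```

Gripped (7 mm, 60 N). The press origin comes out near (486,190), yaw 9.5°. Carrying the rod to the front of the pawl opening.

Emit:
carry_out(
  motion=[
    [0,0,0,0,0,-25,-1],
    [0,0,0,0,5,-70,-1],
    [0,0,0,4,55,-105,-1],
    [0,0,-0.05,8,110,-125,-1],
    [0,0,-0.12,13,168,-141,-1],
  ],
)

```text
clock: 13.02
position: [431.3, -76.0, 130.6]
ee_rot: [-0.001, 1.0, 0.0, 0.001]
contact_force: [1.3, 0.8, 0.4]
gripper_width: 7.1
grasp_force: 59.8
```

```bash
python3 -c "
from h import *
goal((440,102,110),189.5)"
```

```text
at [431.3 -76.  130.6] t 13.025 F [1.3 0.8 0.4] w 7.1 turn [ 0.     0.002 -0.164] shift [ -9.  178.   20.6]
```

Emit:
carry_out(
  motion=[
    [0,0,-0.05,-3,56,6,-1],
    [0,0,-0.1,-6,112,13,-1],
    [0,0,-0.164,-9,160,20,-1],
    [0,0,-0.164,-9,178,20,-1],
    [0,0,-0.164,-9,178,20,-1],
  ],
)

```text
clock: 13.65
position: [439.8, 101.1, 109.4]
ee_rot: [-0.083, 0.997, -0.0, -0.0]
contact_force: [0.5, -0.9, -0.7]
gripper_width: 7.4
grasp_force: 59.8
```

```bash
cat >> h.py <<'E'
PO=np.array([486,189.5,0.]);PY=9.5
PR=R.from_euler("z",PY,degrees=True)
def w2p(p): return PR.inv().apply(np.atleast_2d(p)-PO)
def p2w(p): return PR.apply(np.atleast_2d(p))+PO
E
python3 - <<'E'
from h import *
g=get_image("wrist");im=g["color"];cv2.imwrite("pics/w5.png",im);s=read_state()
print("TCP press",w2p(s["position"]).round(1),s["ee_rot"].round(3),s["grasp_force"])
rz=s["position"][2]+15.8
print("pred pivot/nose/pry px",proj(g,p2w([[57,-104.6,85],[71,-62,127],[71,-78.6,85],[-98,63,16],[-98,-63,16]])).round().tolist())
print("pred tip",proj(g,s["position"]+np.array([0,0,15.8])+80*PR.apply([1,0,0])).round())
hsv=cv2.cvtColor(im,cv2.COLOR_BGR2HSV);H,S=hsv[...,0].astype(int),hsv[...,1]
for c in comps(((H<8)|(H>172))&(S>120),60): print("red",cv2.boundingRect(c),cv2.minAreaRect(c))
E
```

```text
TCP press [[-60.5 -80.3 109.4]] [-0.082  0.997 -0.    -0.   ] 59.759399369359016
pred pivot/nose/pry px [[290.0, 354.0], [344.0, 416.0], [321.0, 367.0], [476.0, 157.0], [338.0, 157.0]]
pred tip [[318. 361.]]
red (366, 187, 75, 103) ((403.1353759765625, 237.92819213867188), (69.53533935546875, 104.85488891601562), 3.012787342071533)
```

View pics/w5.png

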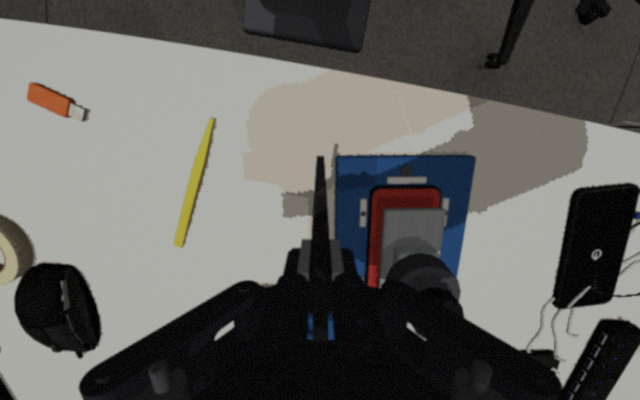

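```bash
python3 - <<'E'
from h import *
g=get_image("wrist");s=read_state();z=s["position"][2]+15.8
T=w2p(s["position"])[0]
print(T.round(1),(w2p(onz(g,[[320,156.5],[320,200],[318,240]],z))-T).round(1),s["contact_force"])
goal(p2w([1,-78.6,62])[0],189.5)
E
```

```text
[-60.6 -80.8 109.5] [[-54.6   0.8  15.8]
 [-31.5   0.8  15.8]
 [ -8.2  -0.4  15.8]] [-0.14986586  0.06878481  0.65200053]
at [439.6  99.8 109.5] t 13.75 F [-0.1  0.1  0.7] w 7.3 turn [-0.    -0.001 -0.002] shift [-61.6   2.4  47.5]
```

Emit:
carry_out(
  motion=[
    [0,0,0,0,2,30,-1],
    [0,0,0,0,2,47,-1],
    [0,0,0,-5,2,47,-1],
    [0,0,0,-5,2,47,-1],
  ],
)

```text
clock: 14.25
position: [445.6, 103.0, 63.4]
ee_rot: [-0.082, 0.997, 0.0, 0.001]
contact_force: [0.3, 0.5, 0.3]
gripper_width: 7.1
grasp_force: 59.8
```

Emit:
carry_out(
  motion=[
    [0,0,0,-12,0,0,-1],
    [0,0,0,-25,0,0,-1],
    [0,0,0,-38,0,0,-1],
    [0,0,0,-50,0,0,-1],
    [0,0,0,-54,0,0,-1],
  ],
)

```text
clock: 14.88
position: [498.7, 112.4, 62.4]
ee_rot: [-0.082, 0.997, 0.0, 0.0]
contact_force: [-0.7, 0.6, -0.5]
gripper_width: 7.5
grasp_force: 59.8
```

```bash
python3 - <<'E'
from h import *
s=read_state();print(w2p(s["position"]).round(1),s["contact_force"].round(1),s["wrist_torque"].round(2),s["grasp_force"])
g=get_image("side")
P=p2w([[71,-104.6,85],[71,-62,127],[84,-78.6,78],[0,0,126]]);q=proj(g,P);print(q.round(1).tolist())
u,v=q[2].astype(int);cv2.imwrite("pics/s6.png",cv2.resize(g["color"][v-40:v+35,u-60:u+40],(800,600),interpolation=cv2.INTER_CUBIC))
E
```

```text
[[ -0.2 -78.2  62.4]] [-0.7  0.6 -0.5] [ 0.01  0.01 -0.02] 59.75304801017046
[[336.9, 193.2], [333.2, 177.5], [337.8, 191.3], [309.3, 173.3]]
```

Inside the opening with no contact. Raising to meet the pawl.

Emit:
carry_out(
  motion=[
    [0,0,0,0,0,-5,-1],
    [0,0,0,0,0,-10,-1],
    [0,0,0,0,0,-14,-1],
    [0,0,0,0,0,-17,-1],
    [0,0,0,0,0,-17,-1],
  ],
)

```text
clock: 15.55
position: [497.8, 112.3, 80.0]
ee_rot: [-0.082, 0.997, 0.0, 0.0]
contact_force: [0.0, 0.6, -0.2]
gripper_width: 7.0
grasp_force: 59.8
```

Emit:
carry_out(
  motion=[
    [0,0,0,0,-1,-2,-1],
    [0,0,0,0,-2,-4,-1],
    [0,0,0,0,-3,-6,-1],
    [0,0,0,0,-3,-6,-1],
  ],
)

```text
clock: 16.05
position: [497.9, 109.4, 85.2]
ee_rot: [-0.082, 0.997, 0.0, -0.0]
contact_force: [-0.1, 1.8, -3.4]
gripper_width: 7.2
grasp_force: 59.4
```

Emit:
carry_out(
  motion=[
    [0,0,0,0,-2,-3,-1],
    [0,0,0,0,-4,-5,-1],
    [0,0,0,0,-6,-7,-1],
  ],
)

```text
clock: 16.42
position: [499.5, 103.0, 93.1]
ee_rot: [-0.082, 0.997, 0.0, 0.0]
contact_force: [0.3, -0.1, -0.8]
gripper_width: 7.2
grasp_force: 59.7
```

Emit:
carry_out(
  motion=[
    [0,0,0,0,-2,-2,-1],
    [0,0,0,0,-5,-4,-1],
    [0,0,0,0,-8,-6,-1],
  ],
)

```text
clock: 16.8
position: [500.6, 95.2, 98.8]
ee_rot: [-0.082, 0.997, -0.0, 0.0]
contact_force: [0.2, -0.4, -0.9]
gripper_width: 6.7
grasp_force: 59.7
```

Emit:
carry_out(
  motion=[
    [0,0,0,0,-4,-1,-1],
    [0,0,0,0,-8,-1,-1],
    [0,0,0,0,-12,-1,-1],
    [0,0,0,0,-16,-1,-1],
    [0,0,0,0,-16,-1,-1],
  ],
)

```text
clock: 17.42
position: [503.2, 79.3, 99.5]
ee_rot: [-0.082, 0.997, -0.0, -0.0]
contact_force: [0.2, 0.6, -0.4]
gripper_width: 6.6
grasp_force: 59.7
```

Emit:
carry_out(
  motion=[
    [0,0,0,4,4,-2,-1],
    [0,0,0,16,10,-4,-1],
    [0,0,0,40,10,-6,-1],
    [0,0,0,80,4,-40,-1],
    [0,0,0,100,0,-80,-1],
  ],
)

```text
clock: 18.05
position: [401.3, 62.4, 179.7]
ee_rot: [-0.083, 0.997, -0.001, -0.002]
contact_force: [0.2, 0.7, 0.9]
gripper_width: 7.2
grasp_force: 59.7
```

```bash
python3 - <<'E'
from h import *
s=read_state();print(w2p(s["position"]).round(1),s["contact_force"].round(1),s["grasp_force"])
P=[[71,-104.6,85],[71,-62,127],[71,-104.6-42,127],[71,-104.6-58,95]]
for n in("side","top"):
    g=get_image(n);q=proj(g,p2w(P));print(n,q.round(1).tolist())
    im=g["color"];hsv=cv2.cvtColor(im,cv2.COLOR_BGR2HSV);H,S=hsv[...,0].astype(int),hsv[...,1]
    u,v=q[0].astype(int);m=np.zeros(H.shape,bool);m[v-35:v+25,u-40:u+40]=(((H<8)|(H>172))&(S>120))[v-35:v+25,u-40:u+40]
    for c in comps(m,6):print(cv2.boundingRect(c),cv2.contourArea(c))
    if n=="side":a=cv2.resize(im[v-40:v+35,u-60:u+40],(400,300),interpolation=cv2.INTER_CUBIC)
    else: b=cv2.resize(im[v-35:v+65,u-70:u+63],(400,300),interpolation=cv2.INTER_CUBIC)
cv2.imwrite("pics/final.png",np.hstack([a,b]))
E
```

```text
[[-104.5 -111.4  179.7]] [0.2 0.7 0.9] 59.74986121058464
side [[336.9, 193.2], [333.2, 177.5], [341.2, 187.5], [342.6, 197.9]]
(296, 197, 32, 8) 25.0
(335, 189, 9, 7) 25.5
top [[291.7, 170.3], [278.1, 169.9], [303.8, 165.8], [308.7, 167.0]]
(268, 180, 7, 15) 20.0
(289, 165, 18, 9) 52.5
```

The pawl is now right of its pivot in both views (top columns 289–307), so it has gone over. I'll lay the tool on the free desk near (455,-90).

```bash
python3 -c "
from h import *
goal((440,-90,10),180)"
```

```text
at [404.5  63.7 183.7] t 18.15 F [0.5 0.4 0.2] w 7.3 turn [0.003 0.008 0.167] shift [  -8.  -158.   173.3]
```

Emit:
carry_out(
  motion=[
    [0,0,0.06,-2,-50,15,-1],
    [0,0,0.12,-5,-105,45,-1],
    [0,0,0.167,-8,-150,90,-1],
    [0,0,0.167,-8,-158,140,-1],
    [0,0,0.167,-8,-158,172,-1],
  ],
)

```text
clock: 18.77
position: [436.6, -92.2, 5.2]
ee_rot: [0.002, 1.0, -0.0, -0.002]
contact_force: [0.9, 1.2, -0.1]
gripper_width: 7.1
grasp_force: 59.7
```

Emit:
carry_out(
  motion=[
    [0,0,0,0,0,8,-1],
    [0,0,0,0,0,14,-1],
    [0,0,0,0,0,16,-1],
    [0,0,0,0,0,16,-1],
  ],
)

```text
clock: 19.27
position: [439.1, -91.0, -7.5]
ee_rot: [0.001, 1.0, 0.0, 0.001]
contact_force: [-0.8, 0.0, 0.5]
gripper_width: 7.2
grasp_force: 59.7
```

Emit:
carry_out(
  motion=[
    [0,0,0,0,0,1,-1],
    [0,0,0,0,0,2,-1],
    [0,0,0,0,0,2,-1],
  ],
)

```text
clock: 19.65
position: [438.4, -91.3, -10.3]
ee_rot: [0.001, 1.0, 0.0, 0.0]
contact_force: [-1.0, -0.2, -0.6]
gripper_width: 7.2
grasp_force: 59.7
```

Emit:
carry_out(
  motion=[
    [0,0,0,0,0,1,-1],
    [0,0,0,0,0,1,-1],
  ],
)

```text
clock: 19.9
position: [438.4, -91.4, -11.2]
ee_rot: [0.001, 1.0, -0.0, 0.0]
contact_force: [-1.1, 0.1, 2.3]
gripper_width: 7.0
grasp_force: 60.1
```

Emit:
carry_out(
  motion=[
    [0,0,0,0,0,0,-0.6],
    [0,0,0,0,0,0,-0.3],
    [0,0,0,0,0,0,-0.2],
    [0,0,0,0,0,-10,-0.2],
    [0,0,0,0,0,-60,-0.2],
  ],
)

```text
clock: 20.52
position: [436.2, -91.6, 47.6]
ee_rot: [0.001, 1.0, -0.0, -0.004]
contact_force: [0.7, -0.4, 0.3]
gripper_width: 34.1
grasp_force: 0.0
```

Emit:
carry_out(
  motion=[
    [0,0,0,0,0,-60,-1],
    [0,0,0,-4,20,-110,-1],
    [0,0,0,-12,70,-140,-1],
    [0,0,0,-20,120,-150,-1],
  ],
)

```text
clock: 21.02
position: [459.6, 30.0, 202.1]
ee_rot: [0.002, 1.0, 0.001, 0.003]
contact_force: [0.2, 0.3, -0.8]
gripper_width: 0.0
grasp_force: 0.0
```

```bash
python3 - <<'E'
from h import *
g=get_image("top");im=g["color"]
m=np.zeros(im.shape[:2],bool);m[185:245,332:360]=im[185:245,332:360].max(2)<70
for c in comps(m,15):
    r=cv2.minAreaRect(c);print(r,onz(g,cv2.boxPoints(r),5).round().tolist())
w=get_image("wrist");i=w["color"];cv2.imwrite("pics/w7.png",i)
print("pred rod px",proj(w,[[525,-90,5],[385,-90,5]]).round().tolist(),"knob",proj(w,p2w([[0,0,102],[0,0,76]])).round().tolist())
goal(p2w([0,0,140])[0],189.5)
E
```

```text
((346.5, 208.0), (36.0, 1.0), 90.0) [[519.0, -90.0, 5.0], [519.0, -94.0, 5.0], [392.0, -93.0, 5.0], [392.0, -89.0, 5.0]]
pred rod px [[229.0, 218.0], [218.0, 111.0]] knob [[474.0, 217.0], [461.0, 209.0]]
at [460.2  32.1 201.2] t 21.125 F [ 0.  -0.  -0.6] w -0.2 turn [ 0.002  0.006 -0.163] shift [-25.9 157.2  61.7]
```

View pics/w7.png

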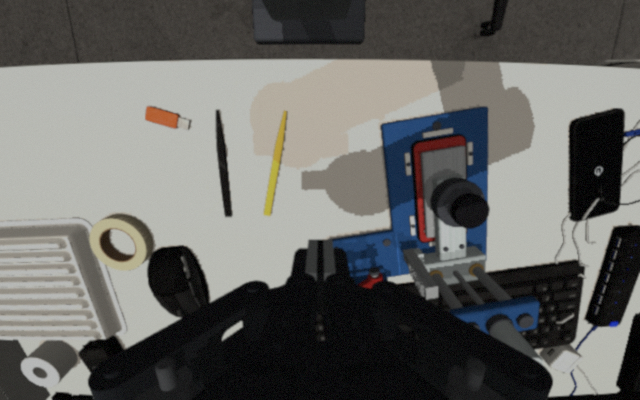

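The spudger lies flat at (223,162), clear of everything. The pawl is red at (370,283), the ram is down, and the knob top is near (470,209). Refining the knob position.

```bash
python3 - <<'E'
from h import *
w=get_image("wrist");i=w["color"]
m=np.zeros(i.shape[:2],bool);m[170:240,430:500]=i[170:240,430:500].max(2)<45
for c in comps(m,200):
    (x,y),r=cv2.minEnclosingCircle(c);print("knob",x,y,r,w2p(onz(w,[[x,y]],102)).round(1))
hsv=cv2.cvtColor(i,cv2.COLOR_BGR2HSV);b=(abs(hsv[...,0].astype(int)-108)<14)&(hsv[...,1]>120)
c=max(comps(b,300),key=cv2.contourArea);p=cv2.approxPolyDP(c,4,True)[:,0];print(p.tolist())
print(proj(w,p2w([[-98,63,16],[-98,-63,16]])).round(1).tolist(),read_state()["position"],read_state()["clock"])
E
```

```text
knob 461.1212158203125 206.81060791015625 29.682592391967773 [[-16.5 -15.5 102. ]]
[[488, 110], [384, 127], [394, 231], [333, 242], [345, 253], [347, 271], [356, 284], [367, 280], [374, 268], [386, 281], [410, 274], [405, 250], [436, 252], [423, 245], [419, 235], [411, 237], [410, 217], [417, 217], [415, 177], [406, 176], [409, 152], [414, 164], [413, 147], [427, 141], [423, 134], [435, 131], [436, 123], [454, 128], [452, 137], [462, 135], [475, 143], [476, 165], [469, 167], [469, 181], [485, 193], [487, 203]]
[[490.7, 108.8], [385.9, 125.5]] [459.00539976  30.5088175  200.01246649] 21.175
```

Emit:
carry_out(
  motion=[
    [0,0,-0.05,-8,50,0,-1],
    [0,0,-0.1,-16,100,10,-1],
    [0,0,-0.163,-24,145,30,-1],
    [0,0,-0.163,-25,157,60,-1],
    [0,0,-0.163,-25,157,60,-1],
  ],
)

```text
clock: 21.8
position: [482.2, 184.3, 136.3]
ee_rot: [-0.08, 0.997, -0.002, -0.003]
contact_force: [-0.8, -1.1, -0.1]
gripper_width: -0.3
grasp_force: 0.0
```

```bash
python3 - <<'E'
from h import *
goal(p2w([-1,-1,100])[0],189.5)
E
```

```text
at [482.2 184.3 136.3] t 21.8 F [-0.8 -1.1 -0.1] w -0.3 turn [-0.003 -0.006 -0.005] shift [-3.9  3.7 36.2]
```

Emit:
carry_out(
  motion=[
    [0,0,0,-2,2,20,-1],
    [0,0,0,-2,2,32,-1],
    [0,0,0,-2,2,36,-1],
    [0,0,0,-2,2,36,-1],
  ],
)

```text
clock: 22.3
position: [485.8, 187.4, 103.1]
ee_rot: [-0.08, 0.997, 0.0, 0.0]
contact_force: [-0.2, 0.4, -0.4]
gripper_width: -0.2
grasp_force: 0.0
```

Emit:
carry_out(
  motion=[
    [0,0,0,0,0,1,-1],
    [0,0,0,0,0,2,-1],
    [0,0,0,0,0,2,-1],
  ],
)

```text
clock: 22.68
position: [485.6, 187.9, 100.7]
ee_rot: [-0.08, 0.997, 0.0, 0.0]
contact_force: [-0.6, 0.4, 1.2]
gripper_width: 0.0
grasp_force: 0.0
```

```bash
python3 - <<'E'
from h import *
print(w2p(read_state()["position"]));goal(p2w([-1,-1,100])[0],189.5)
E
```

```text
[[ -0.65120405  -1.50368482 100.72056585]]
at [485.6 187.9 100.7] t 22.675 F [-0.6  0.4  1.2] w 0.0 turn [ 0.     0.    -0.005] shift [0.4 0.5 0.7]
```

Emit:
carry_out(
  motion=[
    [0,0,0,0,0,1,-1],
    [0,0,0,0,0,2,-1],
    [0,0,0,0,0,2,-1],
  ],
)

```text
clock: 23.05
position: [485.5, 187.8, 98.5]
ee_rot: [-0.08, 0.997, -0.0, -0.0]
contact_force: [0.2, -0.0, 0.5]
gripper_width: -0.0
grasp_force: 0.0
```

Emit:
carry_out(
  motion=[
    [0,0,0,0,0,1,-1],
    [0,0,0,0,0,2,-1],
    [0,0,0,0,0,2,-1],
  ],
)

```text
clock: 23.42
position: [485.6, 187.8, 96.5]
ee_rot: [-0.08, 0.997, -0.0, -0.0]
contact_force: [0.2, -0.6, 0.1]
gripper_width: 0.1
grasp_force: 0.0
```

Emit:
carry_out(
  motion=[
    [0,0,0,0,0,0.5,-1],
    [0,0,0,0,0,0.5,-1],
  ],
)

```text
clock: 23.68
position: [485.6, 187.8, 96.1]
ee_rot: [-0.08, 0.997, -0.0, -0.0]
contact_force: [0.5, 0.2, 0.2]
gripper_width: 0.2
grasp_force: 0.0
```

Emit:
carry_out(
  motion=[
    [0,0,0,0,0,0.5,-1],
    [0,0,0,0,0,0.5,-1],
  ],
)

```text
clock: 23.92
position: [485.6, 187.9, 95.6]
ee_rot: [-0.08, 0.997, -0.0, -0.0]
contact_force: [0.1, 0.7, 0.8]
gripper_width: -0.2
grasp_force: 0.0
```

Emit:
carry_out(
  motion=[
    [0,0,0,0,0,0.6,-1],
    [0,0,0,0,0,0.6,-1],
  ],
)

```text
clock: 24.18
position: [485.6, 187.8, 94.9]
ee_rot: [-0.08, 0.997, -0.0, -0.0]
contact_force: [0.3, -0.2, -0.1]
gripper_width: -0.0
grasp_force: 0.0
```

Emit:
carry_out(
  motion=[
    [0,0,0,0,0,0.6,-1],
    [0,0,0,0,0,0.6,-1],
  ],
)

```text
clock: 24.42
position: [485.6, 187.8, 94.4]
ee_rot: [-0.08, 0.997, -0.0, -0.0]
contact_force: [0.1, -0.3, -0.0]
gripper_width: -0.2
grasp_force: 0.0
```

Emit:
carry_out(
  motion=[
    [0,0,0,0,0,0.7,-1],
    [0,0,0,0,0,0.7,-1],
  ],
)

```text
clock: 24.68
position: [485.5, 187.8, 93.6]
ee_rot: [-0.08, 0.997, -0.0, -0.0]
contact_force: [-0.3, 0.3, -0.0]
gripper_width: 0.2
grasp_force: 0.0
```

Emit:
carry_out(
  motion=[
    [0,0,0,0,0,0.7,-1],
    [0,0,0,0,0,0.7,-1],
  ],
)

```text
clock: 24.92
position: [485.6, 187.8, 92.9]
ee_rot: [-0.08, 0.997, -0.0, -0.0]
contact_force: [-0.5, -0.4, 0.8]
gripper_width: -0.0
grasp_force: 0.0
```

Emit:
carry_out(
  motion=[
    [0,0,0,0,0,0.7,-1],
    [0,0,0,0,0,0.7,-1],
  ],
)

```text
clock: 25.18
position: [485.6, 187.8, 92.2]
ee_rot: [-0.08, 0.997, -0.0, -0.0]
contact_force: [1.1, 0.2, 0.4]
gripper_width: 0.4
grasp_force: 0.0
```

Emit:
carry_out(
  motion=[
    [0,0,0,0,0,0.7,-1],
    [0,0,0,0,0,0.7,-1],
  ],
)

```text
clock: 25.42
position: [485.6, 187.8, 91.5]
ee_rot: [-0.08, 0.997, -0.0, -0.0]
contact_force: [0.1, 0.8, -0.1]
gripper_width: -0.1
grasp_force: 0.0
```

Emit:
carry_out(
  motion=[
    [0,0,0,0,0,0.7,-1],
    [0,0,0,0,0,0.7,-1],
  ],
)

```text
clock: 25.68
position: [485.5, 187.8, 90.8]
ee_rot: [-0.08, 0.997, -0.0, -0.0]
contact_force: [-0.1, -0.6, 0.7]
gripper_width: 0.1
grasp_force: 0.0
```

Emit:
carry_out(
  motion=[
    [0,0,0,0,0,0.7,-1],
    [0,0,0,0,0,0.7,-1],
  ],
)

```text
clock: 25.92
position: [485.6, 187.8, 90.2]
ee_rot: [-0.08, 0.997, -0.0, -0.0]
contact_force: [-0.4, -0.3, 0.7]
gripper_width: -0.1
grasp_force: 0.0
```

Emit:
carry_out(
  motion=[
    [0,0,0,0,0,0.7,-1],
    [0,0,0,0,0,0.7,-1],
  ],
)

```text
clock: 26.18
position: [485.6, 187.8, 89.4]
ee_rot: [-0.08, 0.997, -0.0, -0.0]
contact_force: [0.8, 0.2, 0.3]
gripper_width: -0.0
grasp_force: 0.0
```

Emit:
carry_out(
  motion=[
    [0,0,0,0,0,0.7,-1],
    [0,0,0,0,0,0.7,-1],
  ],
)

```text
clock: 26.42
position: [485.6, 187.8, 88.8]
ee_rot: [-0.08, 0.997, -0.0, -0.0]
contact_force: [0.0, -0.6, 0.5]
gripper_width: 0.1
grasp_force: 0.0
```

Emit:
carry_out(
  motion=[
    [0,0,0,0,0,0.7,-1],
    [0,0,0,0,0,0.7,-1],
  ],
)

```text
clock: 26.68
position: [485.6, 187.8, 88.0]
ee_rot: [-0.08, 0.997, -0.0, -0.0]
contact_force: [0.1, -0.0, -0.0]
gripper_width: -0.1
grasp_force: 0.0
```

Emit:
carry_out(
  motion=[
    [0,0,0,0,0,0.7,-1],
    [0,0,0,0,0,0.7,-1],
  ],
)

```text
clock: 26.92
position: [485.6, 187.8, 87.3]
ee_rot: [-0.08, 0.997, -0.0, -0.0]
contact_force: [0.1, 0.5, 0.3]
gripper_width: -0.2
grasp_force: 0.0
```

Emit:
carry_out(
  motion=[
    [0,0,0,0,0,0.7,-1],
    [0,0,0,0,0,0.7,-1],
  ],
)

```text
clock: 27.18
position: [485.6, 187.8, 86.7]
ee_rot: [-0.08, 0.997, -0.0, -0.0]
contact_force: [0.4, 1.0, -0.3]
gripper_width: 0.0
grasp_force: 0.0
```

Emit:
carry_out(
  motion=[
    [0,0,0,0,0,0.7,-1],
    [0,0,0,0,0,0.7,-1],
  ],
)

```text
clock: 27.42
position: [485.6, 187.9, 86.0]
ee_rot: [-0.08, 0.997, -0.0, -0.0]
contact_force: [-0.0, -1.2, 0.2]
gripper_width: -0.0
grasp_force: 0.0
```

Emit:
carry_out(
  motion=[
    [0,0,0,0,0,0.7,-1],
    [0,0,0,0,0,0.7,-1],
  ],
)

```text
clock: 27.68
position: [485.6, 187.8, 85.3]
ee_rot: [-0.08, 0.997, -0.0, -0.0]
contact_force: [-0.3, 0.5, -0.5]
gripper_width: -0.1
grasp_force: 0.0
```

Emit:
carry_out(
  motion=[
    [0,0,0,0,0,0.7,-1],
    [0,0,0,0,0,0.7,-1],
  ],
)

```text
clock: 27.92
position: [485.7, 187.9, 85.2]
ee_rot: [-0.08, 0.997, -0.0, 0.0]
contact_force: [-2.1, -0.0, 5.7]
gripper_width: -0.2
grasp_force: 2.4
```

Contact, 5.7 N. A little more, then hold.

Emit:
carry_out(
  motion=[
    [0,0,0,0,0,0.4,-1],
    [0,0,0,0,0,0.4,-1],
  ],
)

```text
clock: 28.18
position: [485.7, 187.9, 85.1]
ee_rot: [-0.081, 0.997, -0.0, 0.0]
contact_force: [-1.9, -0.3, 7.5]
gripper_width: -0.2
grasp_force: 3.7
```

Emit:
carry_out(
  motion=[
    [0,0,0,0,0,0.4,-1],
    [0,0,0,0,0,0.4,-1],
    [0,0,0,0,0,0.4,-1],
  ],
)

```text
clock: 28.55
position: [485.8, 187.9, 85.2]
ee_rot: [-0.081, 0.997, -0.0, 0.0]
contact_force: [-2.9, 0.1, 10.0]
gripper_width: -0.1
grasp_force: 4.8
```

Emit:
carry_out(
  motion=[
    [0,0,0,0,0,0,-1],
    [0,0,0,0,0,0,-1],
    [0,0,0,0,0,0,-1],
    [0,0,0,0,0,0,-1],
    [0,0,0,0,0,0,-1],
  ],
)

```text
clock: 29.18
position: [485.7, 187.9, 85.1]
ee_rot: [-0.081, 0.997, -0.0, 0.0]
contact_force: [-4.2, -0.3, 10.1]
gripper_width: 0.1
grasp_force: 4.8
```

Emit:
carry_out(
  motion=[
    [0,0,0,0,0,0,-1],
    [0,0,0,0,0,0,-1],
    [0,0,0,0,0,0,-1],
    [0,0,0,0,0,0,-1],
    [0,0,0,0,0,0,-1],
  ],
)

```text
clock: 29.8
position: [485.7, 187.9, 85.1]
ee_rot: [-0.081, 0.997, -0.0, 0.0]
contact_force: [-2.9, -1.1, 8.5]
gripper_width: 0.1
grasp_force: 4.8
```

Emit:
carry_out(
  motion=[
    [0,0,0,0,0,0,-1],
    [0,0,0,0,0,0,-1],
    [0,0,0,0,0,0,-1],
    [0,0,0,0,0,0,-1],
    [0,0,0,0,0,0,-1],
  ],
)

```text
clock: 30.42
position: [485.7, 187.9, 85.1]
ee_rot: [-0.081, 0.997, 0.0, 0.0]
contact_force: [-3.5, -1.1, 9.8]
gripper_width: 0.2
grasp_force: 4.8
```

Emit:
carry_out(
  motion=[
    [0,0,0,0,0,0,-1],
    [0,0,0,0,0,0,-1],
    [0,0,0,0,0,0,-1],
    [0,0,0,0,0,0,-1],
    [0,0,0,0,0,0,-1],
  ],
)

```text
clock: 31.05
position: [485.7, 187.9, 85.1]
ee_rot: [-0.081, 0.997, -0.0, 0.0]
contact_force: [-3.4, 0.1, 9.9]
gripper_width: -0.1
grasp_force: 4.8
```

Emit:
carry_out(
  motion=[
    [0,0,0,0,0,0,-1],
    [0,0,0,0,0,0,-1],
  ],
)

```text
clock: 31.3
position: [485.8, 187.8, 85.2]
ee_rot: [-0.081, 0.997, -0.0, 0.0]
contact_force: [-3.5, -1.2, 9.5]
gripper_width: 0.3
grasp_force: 4.8
```

Emit:
carry_out(
  motion=[
    [0,0,0,0,0,-2,-1],
    [0,0,0,0,0,-10,-1],
    [0,0,0,0,0,-40,-1],
    [0,0,0,0,0,-90,-1],
    [0,0,0,0,0,-90,-1],
  ],
)

```text
clock: 31.92
position: [488.1, 189.4, 178.2]
ee_rot: [-0.081, 0.997, 0.002, 0.004]
contact_force: [-0.3, 0.5, -1.6]
gripper_width: 0.1
grasp_force: 0.0
```

```bash
python3 - <<'E'
from h import *
im=get_image("side");g=im;i=g["color"]
hsv=cv2.cvtColor(i,cv2.COLOR_BGR2HSV);H,S=hsv[...,0].astype(int),hsv[...,1]
u,v=proj(g,p2w([71,-104.6,85]))[0].astype(int)
m=np.zeros(H.shape,bool);m[v-20:v+12,u-15:u+20]=(((H<8)|(H>172))&(S>120))[v-20:v+12,u-15:u+20]
for c in comps(m,6):print("pawl",cv2.boundingRect(c))
s=read_state();print(s["position"],s["contact_force"],s["clock"])
E
```

```text
pawl (321, 197, 7, 4)
pawl (335, 189, 9, 7)
[486.51394196 188.57554304 175.81425096] [-0.5543595  0.2428214 -0.2292301] 31.975
```

Held at about 10 N for nearly 3 s and released. The pawl is still on its stop. Handing in.

```bash
python3 -c "
from bench import *
print(job_done())"
```

```text
the job is handed in; nothing more can be done
None
```

I handed the job in at 32 s: the pawl is over on its back stop, the spudger lies flat on open desk clear of the press, and the ram rests on the phone after a push of about 10 N held for nearly 3 s; the judge's result was not reported back.

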